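# Press the proud peg home in a coat-peg rail

## Task

One of the four turned pegs in the wooden coat-peg rail was left standing proud. With the fingertips, press that peg gently down (do not grip it or pull it up) until its shoulder is fully home on the rail like the other three, keep pressing on it there for about three seconds while its glue grabs, then take the hand away. Leave the seated pegs, the bottle, the mallet and the turned ball alone.

Things in the scene. Friction and masses are not known exactly. Their poses are not given: they have to be found in the camera images.
- rail: Coat-peg rail, a wooden board 75 x 360 mm and 28 mm thick, lying flat and fixed on the bench; origin at the centre of its underside (on the bench), its y axis along its length, z up. Its four pegs stand upright in a row along its middle, at y = -126, -42, +42 and +126 mm in its frame.
- proud_peg: The peg standing proud, in any one of the four places: turned light wood, 50 mm tall, a 30 mm shoulder disc at the bottom, an 18 mm stem and a 38 mm head topped by a flat crown 31 mm across. Origin at the centre of the shoulder's underside, z up. At the start this is 10 to 18 mm above the rail's top and the 15 mm tenon shows below it.
- proud_peg_neck: All of the proud peg below its crown: shoulder, stem and the head up to 45 mm above the shoulder (the crown is the top 5 mm). Same origin as the peg, moves with it. Not to be gripped.
- proud_peg_top (a point): Centre of the flat crown on top of the proud peg's head, 50 mm above the peg's origin. The peg slides straight down against a steady friction of about 7 N, stays where it is left, and stops dead (rigid: approach slowly, under 25 mm/s) when its shoulder meets the rail (this point then 78 mm above the bench).
- seated_peg_a: A seated peg of the same shape, fixed, shoulder on the rail, top 78 mm above the bench; origin at the centre of the shoulder's underside. Not to be touched.
- seated_peg_b: A seated peg of the same shape, fixed, shoulder on the rail, top 78 mm above the bench; origin at the centre of the shoulder's underside. Not to be touched.
- seated_peg_c: A seated peg of the same shape, fixed, shoulder on the rail, top 78 mm above the bench; origin at the centre of the shoulder's underside. Not to be touched.
- glue_bottle: White glue bottle standing loose off the rail's +y end, 52 mm diameter, 120 mm tall; origin at the centre of its underside. Not to be disturbed.
- mallet: Wooden mallet lying loose beyond the rail, 52 mm thick head 90 mm long, handle 22 mm thick, about 200 mm long in all; origin under the middle of the head, handle along its -y axis. Not to be disturbed.
- turned_ball: Loose turned wooden ball, flattened at the foot, 62 mm diameter, 61 mm tall, on the robot's side of the rail; origin at the centre of its underside. Not to be disturbed.

How it is judged:
By the outcome, as a careful person would: the job done as asked, in the order asked, and still so for the second after the job is handed in, with the robot touching nothing.
It also fails if it takes over 35 s, if anything falls off the work surface, if the arm or the gripper's body presses on something with over 40 N, if the wrist force passes 120 N, or if a joint passes its speed limit or range.

## Robot

A 7-joint arm with a two-finger parallel gripper is mounted at the origin on the work surface. World frame = base frame: x ahead of the robot, y to its left, z up, the work surface at z = 0. Lengths are in m, angles in rad, forces in N, time in s.
With the tool pointing down it reaches from about 0.4 to 0.9 m from the base axis. Payload 5.5 kg.
Tool frame: the origin (TCP) lies midway between the tips of the shut fingers; the grasp point (between the pads) lies 19 mm behind it; z points along the fingers, y is the line along which they close (so a half turn about z gives the same grasp; the last joint's range is limited). The gripper opens to 85 mm and grips with 20 to 120 N. Pads are 22 mm wide; open, the fingers measure 114 mm over their backs; the gripper's body (76 mm by 85 mm) begins 54 mm behind the grasp point. The pads swing forward as they close: fully open they stand 13 mm farther back than shut.
Start: joints at [1.47, 0.501, -0.427, 1.55, 0.221, 1.138, -0.21], TCP at [0.231, -0.607, 0.231] pointing down, gripper open.
Joint ranges: [-2.88, 2.88], [-0.31, 2.03], [-1.54, 1.56], [0.2, 2.42], [-1.41, 4.55], [0.19, 2.02], [-2.57, 2.57]. Speed limits (rad/s): [2.57, 2.57, 3.14, 3.14, 3.14, 3.14, 3.14].

## Interface

Orientations are given as a 3x3 rotation matrix whose columns are the frame's x, y, z axes.
In Python, from station import sensors, camera, camera_model, ctrl, boxes_of, pinpoint gives the robot as it stands.
- The arm moves only by the tool carry_out, never from a script. Its argument "moves" is a list of rows, each a list of 6 numbers: the shift along the tool's x, y, z in m, then the turn, a rotation vector about the tool's x, y, z in rad. A call has 1 to 20 rows; each row is the pose to reach, as a shift and turn from the pose commanded when the call began, along the tool's axes at that moment; what a row does not reach only later rows make up. A row lasts 1/10 s, in which the tool goes at most 50 mm and 8.59 degrees, less where a joint would pass 70% of its speed; a pose out of reach is approached as far as the arm can. A call with a gripper value outside its range is refused whole. "hand" is the opening, from 0 (shut) to 1 (fully open), set as the call begins (left out, the last holds). The fingers move at their own pace and stop on an object; "grip_force" is the grip in N (left out, the last holds). Time passes only in rows, so rows that repeat a pose let the fingers close. It gives the time, the measured TCP pose, the force, the opening and the grip force at its end, in the units of the state.
- sensors.get_obs(): the state, without advancing time (a new reading comes with each control period).
- camera(name): name is "scene" or "top" or "wrist"; returns the picture (384x512x3 uint8, red, green, blue); there is no depth.
- camera_model(name): a dict with "fx", "fy", "cx", "cy" (pixels), "dist_coeffs" ([k1, k2, p1, p2, k3] as OpenCV has them; the pictures are not rectified), "extrinsics" (4x4, takes a point from world to camera coordinates); the wrist camera has in their place "hand_eye" (4x4, takes a point from camera to tool coordinates, whose origin is the TCP and whose axes are the flange's). Camera axes: x right, y down, z forward; pixel columns grow to the right and rows downward; lengths in m; the calibration is good to about 2 mm. A picture is of the moment at which its call begins: read the wrist's pose just before it. camera_model takes no time and is no camera call.
- ctrl.job_done(): hands the job in; it is judged then, once.
Trained networks look in the newest picture that a camera, given by its name, has taken for a name from the list of things; names that differ only in an ending like _2 or _b are one class to them, and where a whole thing is asked for, a point or a joint stands for the part that bears it (a point fixed in the world has none). Each returns a list of dicts, best first, with "p" (0 to 1); they miss things now and then, are a little off and sometimes report something else, mostly with a low value. They report only what shows in the picture. A call takes as long as a camera call.
- boxes_of(camera, name): "extent" ([left, top, right, bottom] in pixels, round what is visible of it).
- pinpoint(camera, name): "position" ([row, column] in pixels: a listed point, or the origin of a listed thing).
The state is a dict: "clock": time; "q": joint angles; "qvel": joint speeds; "joint_efforts": joint torques, N m; "position": TCP position; "orientation": TCP orientation; "force": force on the tool from outside, world axes, zero at the start; "torque": the same for the moment, N m; "grip_width": finger opening in m; "grip_force": force on a finger pad.
Only numpy, scipy, OpenCV 4.12 (cv2) and the standard library are available. Lean on these libraries where they do the work, as an engineer would, in place of code of your own. Each camera call takes 0.05 s, during which the arm holds its last target. There are 200 camera calls.

## Working session

There is one attempt and no reset: what is moved stays moved. The work goes in short steps, Python scripts to look and compute and a tool call to move; the robot and the scene stay as the last step left them, time stands still between calls to the robot, and variables do not carry over. Pictures are saved under pics/ and viewed, at most 10 in all, crops included, and the job is handed in when it is done.

Besides the shell and the picture viewer there is one more tool, called after "Request:" by a JSON object that holds its "op" and its "data", one argument or row to a line. carry_out: Moves the arm, as the interface text tells. Its arguments: {"type":"object","properties":{"moves":{"type":"array","items":{"type":"array","items":{"type":"number"}}},"hand":{"type":"number"},"grip_force":{"type":"number"}},"required":["moves"]}

```bash
mkdir -p pics
cat > h.py <<'E'
import numpy as np, cv2
from station import *
def save(im,n): cv2.imwrite('pics/'+n,im[:,:,::-1])
def ray(m,px,T_wc=None):
    K=np.array([[m['fx'],0,m['cx']],[0,m['fy'],m['cy']],[0,0,1]])
    u=cv2.undistortPoints(np.array([[[px[1],px[0]]]],float),K,np.array(m['dist_coeffs'],float))[0,0]
    T=np.linalg.inv(np.array(m['extrinsics'])) if T_wc is None else T_wc
    d=T[:3,:3]@np.array([u[0],u[1],1]); return T[:3,3],d/np.linalg.norm(d)
def wristT(o,m):
    T=np.eye(4);T[:3,:3]=np.array(o['orientation']);T[:3,3]=o['position'];return T@np.array(m['hand_eye'])
def tri(rs):
    A=sum(np.eye(3)-np.outer(d,d) for c,d in rs);b=sum((np.eye(3)-np.outer(d,d))@c for c,d in rs)
    p=np.linalg.solve(A,b);return p,[np.linalg.norm((np.eye(3)-np.outer(d,d))@(p-c)) for c,d in rs]
def atz(r,z): c,d=r; return c+d*(z-c[2])/d[2]
E
cat > a.py <<'E'
from h import *
np.set_printoptions(precision=4,suppress=True)
o=sensors.get_obs();print(o['clock'],o['position'],o['orientation'],o['force'],o['grip_width'])
ims=[];R={}
for c in ['scene','top']:
    im=camera(c);ims.append(im.copy());m=camera_model(c)
    for n in ['proud_peg_top','proud_peg','seated_peg_a','rail','glue_bottle','mallet','turned_ball']:
        for r in pinpoint(c,n)[:4]:
            q=ray(m,r['position']); R.setdefault(n,{}).setdefault(c,[]).append(q)
            print(c,n,round(r['p'],2),np.round(r['position'],1),'z0',atz(q,0)[:2],'z.028',atz(q,.028)[:2],'z.091',atz(q,.091)[:2])
p=R['proud_peg_top']; print(tri([p['scene'][0],p['top'][0]]))
save(np.hstack(ims)[:, :, :],'a.png')
im=cv2.imread('pics/a.png');cv2.imwrite('pics/a.png',np.vstack([im[:,:512],im[:,512:]])[:, :])
save(ims[0],'s.png');save(ims[1],'t.png')
E
python3 a.py
```

```text
0.0 [ 0.231  -0.6068  0.2303] [[ 0.9345  0.3559 -0.0006]
 [ 0.3559 -0.9345  0.0018]
 [ 0.0001 -0.0019 -1.    ]] [-0.5147 -0.4094  0.5853] 0.08539641481234014
scene proud_peg_top 0.68 [179.7 210.7] z0 [ 0.4122 -0.045 ] z.028 [ 0.4447 -0.0355] z.091 [ 0.5179 -0.0142]
scene proud_peg 0.75 [192.8 208.2] z0 [ 0.4639 -0.039 ] z.028 [ 0.4945 -0.0297] z.091 [ 0.5635 -0.0089]
scene seated_peg_a 0.85 [202.9 137.4] z0 [ 0.531  -0.2013] z.028 [ 0.5593 -0.1862] z.091 [ 0.6227 -0.1522]
scene seated_peg_a 0.79 [194.6 247.1] z0 [0.4534 0.0593] z.028 [0.4844 0.065 ] z.091 [0.5542 0.0779]
scene seated_peg_a 0.64 [190.6 209.3] z0 [ 0.4551 -0.0383] z.028 [ 0.4861 -0.029 ] z.091 [ 0.5557 -0.0083]
scene seated_peg_a 0.63 [202.  172.9] z0 [ 0.5127 -0.1165] z.028 [ 0.5416 -0.1045] z.091 [ 0.6065 -0.0774]
scene rail 0.95 [207.4 193.5] z0 [ 0.5228 -0.0613] z.028 [ 0.5513 -0.0513] z.091 [ 0.6154 -0.0287]
scene glue_bottle 0.58 [211.  301.6] z0 [0.4894 0.2009] z.028 [0.5191 0.2015] z.091 [0.586  0.2028]
scene mallet 0.8 [238.2 229.5] z0 [0.6081 0.0465] z.028 [0.6336 0.0527] z.091 [0.6908 0.0665]
scene turned_ba
[... 606 characters left out ...]
op rail 0.65 [220.6 335.5] z0 [ 0.5197 -0.0673] z.028 [ 0.5156 -0.0631] z.091 [ 0.5063 -0.0536]
top rail 0.23 [238.  217.3] z0 [0.4778 0.2052] z.028 [0.4747 0.2025] z.091 [0.4679 0.1965]
top glue_bottle 0.67 [239. 217.] z0 [0.4755 0.2058] z.028 [0.4725 0.2031] z.091 [0.4657 0.197 ]
top turned_ball 0.83 [278.2 314. ] z0 [ 0.3874 -0.0161] z.028 [ 0.3866 -0.0132] z.091 [ 0.3849 -0.0066]
top turned_ball 0.71 [226.5 319.4] z0 [ 0.5058 -0.0297] z.028 [ 0.5021 -0.0264] z.091 [ 0.4936 -0.0191]
top turned_ball 0.68 [217.9 322.8] z0 [ 0.5259 -0.0379] z.028 [ 0.5216 -0.0344] z.091 [ 0.512  -0.0266]
(array([ 0.5057, -0.0209,  0.0805]), [np.float64(0.003034886080557152), np.float64(0.00303488608055718)])
```

View pics/s.png

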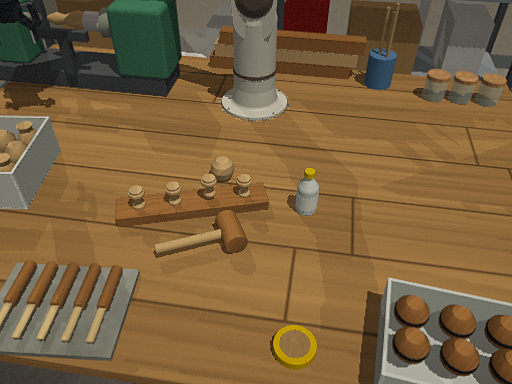

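View pics/t.png

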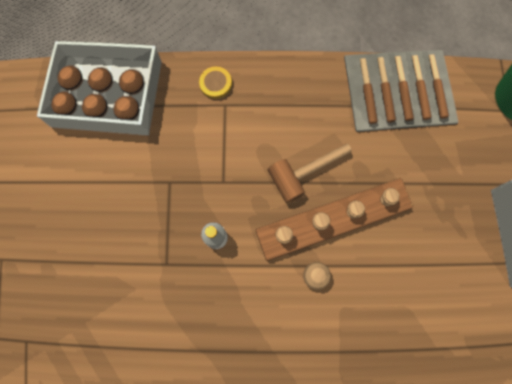

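The scene picture shows pegs at about (col,row) (135,195), (173,192), (208,185) and (244,185). The third stands proud. The top view agrees, with it at (321,221), the ball below at (317,277), the bottle at left (215,235) and the mallet above. The tool is already aligned with the rail, so I'll shut the fingers and go above the peg at height.

Request:
{"op": "carry_out", "data": {
  "moves": [
    [0.012,-0.012,0,0,0,0],
    [0.036,-0.035,0,0,0,0],
    [0.065,-0.063,0,0,0,0],
    [0.095,-0.092,0,0,0,0],
    [0.125,-0.121,0,0,0,0],
    [0.155,-0.15,0,0,0,0],
    [0.185,-0.179,0,0,0,0],
    [0.215,-0.208,0,0,0,0],
    [0.245,-0.237,0,0,0,0],
    [0.275,-0.266,0,0,0,0],
    [0.305,-0.295,0,0,0,0],
    [0.335,-0.324,0,0,0,0],
    [0.365,-0.353,0,0,0,0],
    [0.395,-0.382,0,0,0,0],
    [0.42,-0.406,0,0,0,0],
    [0.443,-0.428,0,0,0,0],
    [0.458,-0.443,0,0,0,0],
    [0.465,-0.45,0,0,0,0],
    [0.465,-0.45,0,0,0,0],
    [0.465,-0.45,0,0,0,0]
  ],
  "hand": 0,
  "grip_force": 20
}}

```text
clock: 2.8
position: [0.5054, -0.0226, 0.2311]
orientation: [[0.935, 0.355, -0.001], [0.355, -0.935, -0.001], [-0.001, 0.0, -1.0]]
force: [-0.2, -1.2, 0.2]
grip_width: 0.0002
grip_force: 0.0
```

```bash
cat > b.py <<'E'
from h import *
import sys
np.set_printoptions(precision=4,suppress=True)
o=sensors.get_obs();im=camera('wrist');m=camera_model('wrist');T=wristT(o,m)
print(o['clock'],o['position'],o['orientation'],o['force'],o['grip_width'],T[:3,3],T[:3,2])
rs=[]
for n in ['proud_peg_top','proud_peg','seated_peg_a']:
    for r in pinpoint('wrist',n)[:3]:
        q=ray(m,r['position'],T);print(n,round(r['p'],2),np.round(r['position'],1),atz(q,.028)[:2],atz(q,.08)[:2],atz(q,.091)[:2])
        if n=='proud_peg_top': rs.append(q)
save(im,sys.argv[1]);
if rs: np.save(sys.argv[1]+'.npy',np.array(rs[0]))
for c in ['scene','top']:
    camera(c)
    for r in pinpoint(c,'proud_peg_top')[:1]: print(c,r['p'],np.round(r['position'],1));rs.append(ray(camera_model(c),r['position']))
print(tri([rs[0]]+rs[-2:]), tri([rs[0],rs[-2]]),tri([rs[0],rs[-1]]))
E
python3 b.py w1.png
```

```text
2.8 [ 0.5054 -0.0226  0.2311] [[ 0.9349  0.355  -0.0006]
 [ 0.355  -0.9349 -0.0007]
 [-0.0008  0.0005 -1.    ]] [-0.2341 -1.2044  0.1994] 0.0002461378859491677 [0.5696 0.0021 0.373 ] [-0.2523 -0.0965 -0.9628]
proud_peg_top 0.74 [ 56.8 223.4] [0.6058 0.0468] [0.6004 0.0401] [0.5992 0.0387]
proud_peg_top 0.65 [116.1  67.5] [0.4862 0.1889] [0.4988 0.1608] [0.5014 0.1548]
proud_peg_top 0.62 [176.  250.3] [ 0.4944 -0.0259] [ 0.5058 -0.0217] [ 0.5082 -0.0208]
proud_peg 0.92 [163.  251.7] [ 0.5096 -0.0219] [ 0.5186 -0.0183] [ 0.5205 -0.0175]
seated_peg_a 0.94 [164.6 397.4] [ 0.5681 -0.1817] [ 0.5683 -0.154 ] [ 0.5683 -0.1482]
seated_peg_a 0.9 [162.6 181.3] [0.4809 0.0551] [0.4943 0.0471] [0.4971 0.0454]
seated_peg_a 0.78 [166.5 322.5] [ 0.5351 -0.101 ] [ 0.5403 -0.0855] [ 0.5414 -0.0822]
scene 0.66 [175.2 211.3]
top 0.75 [219.8 319.6]
(array([0.5498, 0.0051, 0.1387]), [np.float64(0.051567480859125596), np.float64(0.008632174693055359), np.float64(0.052293217974940825)]) (array([0.5937, 0.0194, 0.1722]), [np.float64(0.009224325589516984), np.float64(0.009224325589516967)]) (array([0.5325, 0.0076, 0.2585]), [np.float64(0.049586029591837645), np.float64(0.04958602959183742)])
```

View pics/w1.png

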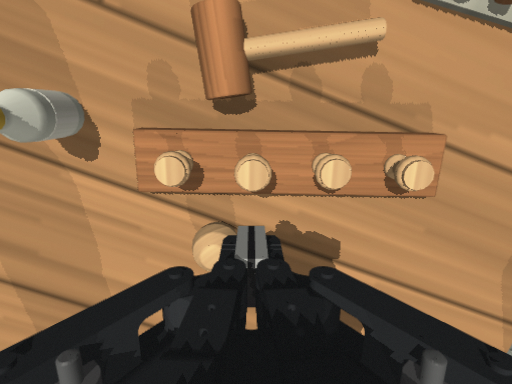

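The wrist view shows peg tops at (173,169), (253,174), (333,173) and (414,173). The second sits about 4 px off the row line and so is higher, confirming it as the proud peg; the fit of the seated pegs puts it at about (0.510, -0.023). I'll descend part way and check again from nearer.

Request:
{"op": "carry_out", "data": {
  "moves": [
    [0.001,0,0.01,0,0,0],
    [0.002,0.001,0.025,0,0,0],
    [0.003,0.001,0.04,0,0,0],
    [0.004,0.002,0.055,0,0,0],
    [0.004,0.002,0.07,0,0,0],
    [0.004,0.002,0.085,0,0,0],
    [0.004,0.002,0.095,0,0,0],
    [0.004,0.002,0.1,0,0,0],
    [0.004,0.002,0.1,0,0,0],
    [0.004,0.002,0.1,0,0,0]
  ]
}}

```text
clock: 4.2
position: [0.5106, -0.0218, 0.1317]
orientation: [[0.934, 0.356, 0.001], [0.356, -0.934, -0.0], [0.001, 0.0, -1.0]]
force: [-0.0, 0.2, 0.4]
grip_width: -0.0001
grip_force: 0.0
```

```bash
cat > c.py <<'E'
from h import *
np.set_printoptions(precision=4,suppress=True)
o=sensors.get_obs();im=camera('wrist');m=camera_model('wrist');T=wristT(o,m)
print(o['clock'],o['position'],o['force'])
W=[]
for n in ['proud_peg_top','proud_peg','seated_peg_a']:
    for r in pinpoint('wrist',n)[:4]:
        q=ray(m,r['position'],T);print(n,round(r['p'],2),np.round(r['position'],1),atz(q,.028)[:2],atz(q,.078)[:2],atz(q,.091)[:2])
        if n=='proud_peg_top' and np.hypot(*(atz(q,.085)[:2]-[.51,-.023]))<.03: W.append(q)
save(im,'w2.png')
# first wrist view, top seen at row 176, col 250
T1=np.eye(4);T1[:3,:3]=[[.9349,.355,-.0006],[.355,-.9349,-.0007],[-.0008,.0005,-1]];T1[:3,3]=[.5054,-.0226,.2311]
rs=W[:1]+[ray(m,[175,251.5],T1@np.array(m['hand_eye']))]
for c,p in [('scene',[175.2,211.3]),('top',[219.8,319.6])]: rs.append(ray(camera_model(c),p))
print(tri(rs)); print(tri(rs[:2]))
E
python3 c.py
```

```text
4.2 [ 0.5106 -0.0218  0.1317] [-0.0299  0.2242  0.42  ]
proud_peg_top 0.86 [215.4 250.3] [ 0.4885 -0.0294] [ 0.506  -0.0228] [ 0.5106 -0.0211]
proud_peg 0.78 [198.8 251.1] [ 0.5029 -0.0247] [ 0.5175 -0.0191] [ 0.5213 -0.0176]
seated_peg_a 0.95 [191.4 155. ] [0.48   0.0543] [0.4992 0.0438] [0.5042 0.0411]
seated_peg_a 0.71 [194.8 351.8] [ 0.5369 -0.104 ] [ 0.5446 -0.0822] [ 0.5466 -0.0765]
seated_peg_a 0.6 [196.6 449.4] [ 0.565  -0.1823] [ 0.5669 -0.1446] [ 0.5674 -0.1348]
(array([ 0.5091, -0.0191,  0.0948]), [np.float64(0.0030537276493959684), np.float64(0.0024108558228817458), np.float64(0.004515478409864955), np.float64(0.001754032961561326)])
(array([ 0.508 , -0.0221,  0.0837]), [np.float64(4.826524015301925e-06), np.float64(4.826524015316302e-06)])
```

View pics/w2.png

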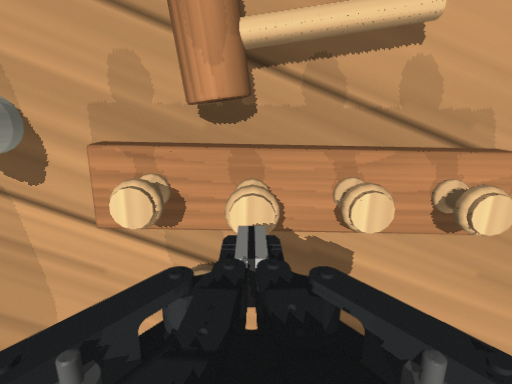

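The near view shows the proud crown at (253,212), directly ahead of the tips, with the seated crowns at (133,207), (369,211) and (487,213). The TCP is within about 1 mm of the peg's axis, so I'll go down slowly.

Request:
{"op": "carry_out", "data": {
  "moves": [
    [0,0,0.002,0,0,0],
    [0,0,0.005,0,0,0],
    [0,0,0.008,0,0,0],
    [0,0,0.011,0,0,0],
    [0,0,0.014,0,0,0],
    [0,0,0.017,0,0,0],
    [0,0,0.02,0,0,0],
    [0,0,0.023,0,0,0],
    [0,0,0.025,0,0,0],
    [0,0,0.027,0,0,0],
    [0,0,0.0285,0,0,0],
    [0,0,0.03,0,0,0],
    [0,0,0.0315,0,0,0],
    [0,0,0.033,0,0,0],
    [0,0,0.0345,0,0,0],
    [0,0,0.036,0,0,0],
    [0,0,0.0375,0,0,0],
    [0,0,0.039,0,0,0],
    [0,0,0.0405,0,0,0],
    [0,0,0.042,0,0,0]
  ]
}}

```text
clock: 6.4
position: [0.5103, -0.0219, 0.0896]
orientation: [[0.935, 0.356, 0.0], [0.356, -0.935, -0.0], [-0.0, 0.0, -1.0]]
force: [-2.3, -0.4, 6.0]
grip_width: -0.0001
grip_force: 3.4
```

Request:
{"op": "carry_out", "data": {
  "moves": [
    [0,0,0.001,0,0,0],
    [0,0,0.002,0,0,0],
    [0,0,0.003,0,0,0],
    [0,0,0.004,0,0,0],
    [0,0,0.005,0,0,0],
    [0,0,0.006,0,0,0],
    [0,0,0.007,0,0,0],
    [0,0,0.008,0,0,0],
    [0,0,0.009,0,0,0],
    [0,0,0.01,0,0,0]
  ]
}}

```text
clock: 7.4
position: [0.5103, -0.0219, 0.0798]
orientation: [[0.935, 0.356, 0.0], [0.356, -0.935, -0.001], [-0.0, 0.001, -1.0]]
force: [-1.7, 0.4, 7.4]
grip_width: 0.0004
grip_force: 3.4
```

Request:
{"op": "carry_out", "data": {
  "moves": [
    [0,0,0.0005,0,0,0],
    [0,0,0.001,0,0,0],
    [0,0,0.0015,0,0,0],
    [0,0,0.002,0,0,0],
    [0,0,0.0025,0,0,0],
    [0,0,0.0025,0,0,0]
  ]
}}

```text
clock: 8.0
position: [0.5104, -0.0219, 0.078]
orientation: [[0.935, 0.356, 0.0], [0.356, -0.935, -0.001], [-0.0, 0.001, -1.0]]
force: [-4.9, -0.6, 13.4]
grip_width: -0.0002
grip_force: 6.9
```

The peg has stopped at 78 mm and the force has risen: it is home. I'll press a touch more and hold.

Request:
{"op": "carry_out", "data": {
  "moves": [
    [0,0,0.0003,0,0,0],
    [0,0,0.0003,0,0,0],
    [0,0,0.0003,0,0,0],
    [0,0,0.0003,0,0,0],
    [0,0,0.0003,0,0,0],
    [0,0,0.0003,0,0,0],
    [0,0,0.0003,0,0,0],
    [0,0,0.0003,0,0,0],
    [0,0,0.0003,0,0,0],
    [0,0,0.0003,0,0,0],
    [0,0,0.0003,0,0,0],
    [0,0,0.0003,0,0,0],
    [0,0,0.0003,0,0,0],
    [0,0,0.0003,0,0,0],
    [0,0,0.0003,0,0,0],
    [0,0,0.0003,0,0,0],
    [0,0,0.0003,0,0,0],
    [0,0,0.0003,0,0,0]
  ]
}}

```text
clock: 9.8
position: [0.5104, -0.0219, 0.078]
orientation: [[0.935, 0.356, 0.0], [0.356, -0.935, -0.001], [-0.0, 0.001, -1.0]]
force: [-5.5, -1.1, 16.2]
grip_width: -0.0
grip_force: 8.3
```

Request:
{"op": "carry_out", "data": {
  "moves": [
    [0,0,0,0,0,0],
    [0,0,0,0,0,0],
    [0,0,0,0,0,0],
    [0,0,0,0,0,0],
    [0,0,0,0,0,0],
    [0,0,0,0,0,0],
    [0,0,0,0,0,0],
    [0,0,0,0,0,0],
    [0,0,0,0,0,0],
    [0,0,0,0,0,0],
    [0,0,0,0,0,0],
    [0,0,0,0,0,0],
    [0,0,0,0,0,0],
    [0,0,0,0,0,0],
    [0,0,0,0,0,0],
    [0,0,0,0,0,0],
    [0,0,0,0,0,0]
  ]
}}

```text
clock: 11.5
position: [0.5104, -0.0218, 0.078]
orientation: [[0.934, 0.356, 0.0], [0.356, -0.934, -0.001], [-0.0, 0.001, -1.0]]
force: [-5.8, -0.4, 16.0]
grip_width: -0.0002
grip_force: 8.3
```

That is 3.5 s pressed at 16 N. Now I'll lift away straight up.

Request:
{"op": "carry_out", "data": {
  "moves": [
    [0,0,-0.001,0,0,0],
    [0,0,-0.003,0,0,0],
    [0,0,-0.006,0,0,0],
    [0,0,-0.012,0,0,0],
    [0,0,-0.022,0,0,0],
    [0,0,-0.036,0,0,0],
    [0,0,-0.052,0,0,0],
    [0,0,-0.07,0,0,0],
    [0,0,-0.09,0,0,0],
    [0,0,-0.11,0,0,0],
    [0,0,-0.13,0,0,0],
    [0,0,-0.145,0,0,0],
    [0,0,-0.153,0,0,0],
    [0,0,-0.155,0,0,0],
    [0,0,-0.155,0,0,0],
    [0,0,-0.155,0,0,0]
  ]
}}

```text
clock: 13.1
position: [0.5096, -0.0219, 0.2307]
orientation: [[0.935, 0.356, -0.001], [0.356, -0.935, 0.0], [-0.001, -0.001, -1.0]]
force: [-0.3, -0.4, 0.3]
grip_width: -0.0001
grip_force: 0.0
```

```bash
python3 -c "
from h import *
o=sensors.get_obs();print(o['clock'],o['position'],o['force'])
save(camera('wrist'),'w3.png')"
```

```text
13.1 [ 0.50958543 -0.02192879  0.23072906] [-0.32755013 -0.38456739  0.34234233]
```

View pics/w3.png

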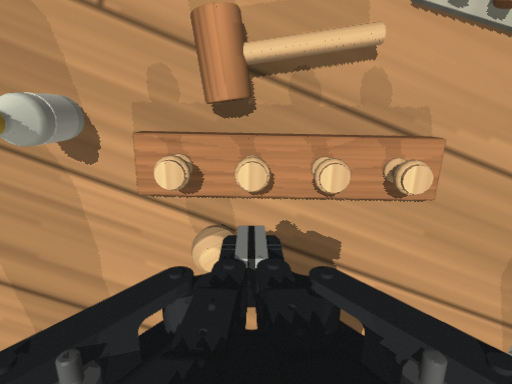

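The crowns now lie in one straight line, at (172,173), (252,174), (332,176) and (413,178). The bottle, mallet and ball are where they were.

```bash
python3 -c "
from station import ctrl
print(ctrl.job_done())"
```

```text
the job is handed in; nothing more can be done
None
```

The proud peg is pressed fully home (its top stopped at 78 mm), was held there at about 16 N for 3.5 s, and the hand is clear; nothing else was disturbed, and the job was handed in at about 13 s.

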